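# Caliper check of a turned axle

## Robot

A 7-joint arm with a two-finger parallel gripper is mounted at the origin on a cart in front of the work surface, level with it; the furniture and walls round the work are solid. World frame = base frame: x ahead of the robot, y to its left, z up, the work surface at z = 0. Lengths are in m, angles in rad, forces in N, time in s.
With the tool pointing down it reaches from about 0.425 to 0.925 m from the base axis. Payload 6.8 kg.
Tool frame: the origin (TCP) lies on the mounting face of the last link; the fingertips stand 173 mm ahead of it and the grasp point (between the pads) lies 155 mm ahead of it; z points along the fingers, y is the line along which they close (so a half turn about z gives the same grasp; the last joint's range is limited). The gripper opens to 85 mm and grips with 20 to 120 N. Pads are 22 mm wide; open, the fingers measure 114 mm over their backs; the gripper's body (76 mm by 85 mm) begins 54 mm behind the grasp point. The pads swing forward as they close: fully open they stand 13 mm farther back than shut.
Start: joints at [-1.451, 0.477, 0.022, 1.555, -0.011, 1.109, -0.083], TCP at [0.152, 0.658, 0.405] pointing down, gripper open.
Joint ranges: [-2.96, 2.96], [-0.34, 2.1], [-1.41, 1.46], [0.24, 2.44], [-1.37, 4.51], [0.17, 1.92], [-2.96, 2.96]. Speed limits (rad/s): [2.39, 2.39, 3.14, 3.14, 3.14, 3.14, 3.14].

## Interface

Orientations are given as a unit quaternion [x, y, z, w].
In Python, from bench import ctrl, cams gives the robot as it stands.
- The arm moves only by the tool send_rows, never from a script. Its argument "commands" is a list of rows, each a list of 3 entries, a list of its own where there are three numbers: the opening, from 0 (shut) to 1 (fully open), then the shift along the tool's x, y, z in cm, then the turn, a rotation vector about the tool's x, y, z in units of 8 degrees (1.0 is 8 degrees). In form: [[gripper, [tx, ty, tz], [wx, wy, wz]], ...]. A call has 1 to 5 rows; each row is the pose to reach, as a shift and turn from the pose commanded when the call began, along the tool's axes at that moment; what a row does not reach only later rows make up. A row lasts 1/8 s, in which the tool goes at most 62.5 mm and 10.7 degrees, less where a joint would pass 70% of its speed; a pose out of reach is approached as far as the arm can. A call with a gripper value outside its range is refused whole. The fingers move at their own pace and stop on an object; "squeeze" is the grip in N (left out, the last holds). Time passes only in rows, so rows that repeat a pose let the fingers close. It gives the time, the measured TCP pose, the force, the opening and the grip force at its end, in the units of the state.
- ctrl.get_state(): the state, without advancing time (a new reading comes with each control period).
- cams.snapshot(name): name is "scene" or "top" or "wrist"; returns a dict with "image" (400x640x3 uint8, red, green, blue), "z_map" (400x640 float32, m along the optical axis (not along the pixel's ray), 0 where there is no reading), "fov_y" (degrees; the focal length in pixels is half the picture's height over the tangent of half this angle, whatever the lens; pixels are square), "cx", "cy" (the principal point, pixels), "rvec" (rotation vector, rad) and "tvec" (3), from world to camera coordinates, as OpenCV has them. Camera axes: x right, y down, z forward; pixel columns grow to the right and rows downward; lengths in m; the calibration is good to about 2 mm. A picture is of the moment at which its call begins.
- ctrl.job_done(): hands the job in; it is judged then, once.
The state is a dict: "time_s": time; "q": joint angles; "dq": joint speeds; "tau": joint torques, N m; "eef_pos": TCP position; "tool_rot": TCP orientation; "contact_force": force on the tool from outside, world axes, zero at the start; "torque": the same for the moment, N m; "opening": opening from 0.0 (shut) to 1.0 (fully open); "gripper_force": force on a finger pad.
Only numpy, scipy, OpenCV 4.12 (cv2) and the standard library are available. Lean on these libraries where they do the work, as an engineer would, in place of code of your own. Each camera call takes 0.05 s, during which the arm holds its last target. There are 200 camera calls.

## Task

Check the bearing seat of the turned axle on the bench caliper: lift the stepped axle (not the plain bar) out of the wooden rack, lay it across the two rest rails with its thick middle between the open jaws, and let go of it. Then slide the moving jaw gently shut until it presses the thick middle firmly against the fixed jaw, and leave the caliper closed on it so that I can take the reading. Leave the plain bar in the rack and the meter and the tape roll where they are.

Things in the scene. Friction and masses are not known exactly. Their poses are not given: they have to be found in the camera images.
- axle: turned bright metal axle, 140 mm long, 0.18 kg: 20 mm diameter with a thick bearing seat (32 mm diameter, 30 mm long) in the middle; both ends alike. Origin at its centre, x along its axis (rolled by any angle). It starts in one of the rack's two notches, axis 44 mm above the bench. Its bare ends stick out beyond the rack's boards and can be gripped across, about 54 mm from the middle.
- blank: plain bright metal bar, 20 mm diameter, 140 mm long, no thick middle, lying in the rack's other notch; origin at its centre, x along it. It stays in the rack.
- rack: fixed wooden rack, 82 x 120 mm (x, y), origin under its centre, z up. Two boards stand across it (10 mm thick, at x = -26 and +26 mm, tops 48 mm high), each with two open notches 22 mm wide at y = -32.5 and +32.5 mm, floors 34 mm high. The bars lie in the notches along the rack's x.
- caliper_stand: fixed dark steel base, 90 x 214 x 12 mm (x, y, z), origin under its centre, z up; it holds a steel caliper with its beam level along y (at x = 0, beam top 48 mm high) and its jaws pointing up. The fixed jaw is at the -y end; the moving jaw opens to +y.
- rail_spot (a point): good place for the axle's centre: stand x = 0, 28 mm to +y of the fixed jaw's face, 74 mm high (axis height on the rails). Two steel rest rails along stand y, at x = -26 and +26 mm, 10 mm wide, flat tops 64 mm high, run from the fixed jaw to 58 mm past its face, the last 4 mm a lip 6 mm higher. The axle lies across both and can roll along them. Beyond x = 35 mm either side only the 12 mm base.
- fixed_jaw: fixed caliper jaw, 6 mm thick in x, 48 to 95 mm high, 15 mm wide in y. Origin in the plane of its face (which looks to +y; stand y = -79 mm), at stand x = 0, bench height; axes as the stand's.
- jaw_face (a point): on the face of the moving caliper jaw, which is 6 mm thick in x, 48 to 95 mm high, at the front of the sliding part. This point lies in the plane of its face (which looks to -y), at stand x = 0, 74 mm high. The sliding part, 14 mm thick in x with a blank display on its -x side, reaches 72 mm to +y from this face and is 24 to 56 mm high.
- moving_jaw (a joint): how far the caliper is open, in m: distance between the jaw faces, 0 to 0.09, starting at 0.064 to 0.085. The slide has about 1.5 N of friction and stays where it is left. Closed on the thick middle it reads 0.032.
- thumb_grip (a point): middle of the black thumb piece at the rear of the sliding part, to push or pinch: 16 mm wide in stand x, 10 mm long in y (5 mm either side of this point), 59 to 80 mm high; this point is 70 mm high and, unpressed, 59 mm to +y of the moving jaw's face. Behind it the sliding part's top is 56 mm high (a narrow track 58.5 mm, a foot of the thumb piece 61 mm). Push it to stand -y to shut.
- thumb_piece (a joint): how far the sprung thumb piece is pressed along the sliding part towards the jaw, in m, 0 (rest) to 0.010 (solid stop). It yields at 1.8 N, plus 0.9 N per mm, so it shows the measuring force: 1.5 N of it goes into the slide's friction, the rest into the jaws. Pressed 5 to 8 mm while the jaw bears on the axle is a proper measuring force.
- bench_meter: yellow and black hand multimeter lying on the bench, 162 x 86 x 51 mm, bystander; origin under its centre.
- tape_roll: roll of dark tape lying flat, 55 mm across, 19 mm high, bystander; origin under its centre.

How it is judged:
On the way:
1. the axle, let go of, lies on the rails across the caliper and both jaws press on its thick middle at once: the moving jaw with more than 2 N, the fixed jaw with more than 1 N (contact force between moving_jaw and axle above 2 N and contact force between fixed_jaw and axle above 1 N and x of axle in the frame of caliper_stand between -0.011 and 0.011 m and z of axle in the frame of caliper_stand between 0.07 and 0.079 m and angle between the x axis of axle and the x axis of caliper_stand, either way round below 0.12 rad and contact force between the fingers and axle below 0.1 N), for 0.3 s.
At the end, for the whole second after the job is handed in: The axle lies let go of and still on both rails, square across the caliper (0.12 rad), its middle within 11 mm of the jaws' plane and within 2 mm of touching the fixed jaw; the caliper is closed on it (reading 30.5 to 33.7 mm); the plain bar is in the rack (value of joint moving_jaw between 0.0305 and 0.0337 m and y of axle in the frame of fixed_jaw between 0.0145 and 0.018 m and x of axle in the frame of caliper_stand between -0.011 and 0.011 m and z of axle in the frame of caliper_stand between 0.07 and 0.079 m and angle between the x axis of axle and the x axis of caliper_stand, either way round below 0.12 rad and contact force between the fingers and axle below 0.1 N and linear speed of axle below 0.01 m/s and velocity of joint moving_jaw between -0.005 and 0.005 m/s and distance of blank from where it was at the start of the episode below 0.02 m).
It fails at once if the moving jaw is forced on the axle with more than 25 N (contact force between moving_jaw and axle above 25 N).
It fails at once if the plain bar is taken out of its notch (distance of blank from where it was at the start of the episode above 0.03 m).
It fails at once if the meter or the tape roll is shifted by more than 30 mm (distance of any of bench_meter, tape_roll from where it was at the start of the episode above 0.03 m).
It also fails if it takes over 56 s, if anything falls off the work surface, if the arm or the gripper's body presses on something with over 40 N, if the wrist force passes 120 N, or if a joint passes its speed limit or range.

## Working session

There is one attempt and no reset: what is moved stays moved. The work goes in short steps, Python scripts to look and compute and a tool call to move; the robot and the scene stay as the last step left them, time stands still between calls to the robot, and variables do not carry over. Pictures are saved under pics/ and viewed, at most 10 in all, crops included, and the job is handed in when it is done.

Besides the shell and the picture viewer there is one more tool, called after "Call:" as name(argument=value, ...) on one line, values as JSON. send_rows: Moves the arm, as the interface text tells. Its arguments: {"type":"object","properties":{"commands":{"type":"array"},"squeeze":{"type":"number"}},"required":["commands"]}

```bash
mkdir -p pics; cat > h.py <<'E'
import numpy as np,cv2
from scipy.spatial.transform import Rotation as R
from bench import ctrl,cams
def snap(n,f=None):
    s=cams.snapshot(n)
    if f: cv2.imwrite('pics/'+f,cv2.cvtColor(s['image'],cv2.COLOR_RGB2BGR))
    np.savez('/tmp/'+n+'.npz',**s)
    return s
def world(s):
    z=s['z_map'];h,w=z.shape;f=h/2/np.tan(np.radians(s['fov_y'])/2)
    u,v=np.meshgrid(np.arange(w),np.arange(h))
    P=np.stack([(u-s['cx'])/f*z,(v-s['cy'])/f*z,z],-1)
    M=R.from_rotvec(np.ravel(s['rvec'])).as_matrix()
    W=(P-np.ravel(s['tvec']))@M
    W[z<=0]=np.nan
    return W
def ray(s,u,v,zp):
    f=200/np.tan(np.radians(s['fov_y'])/2)
    M=R.from_rotvec(np.ravel(s['rvec'])).as_matrix()
    o=-M.T@np.ravel(s['tvec']);d=M.T@np.array([(u-s['cx'])/f,(v-s['cy'])/f,1])
    return o+d*(zp-o[2])/d[2]
E
python3 - <<'E'
from h import *
for n in ['top','scene']:
    s=snap(n,n+'0.png');print(n,s['fov_y'],s['cx'],s['cy'],s['rvec'],s['tvec'])
st=ctrl.get_state();print({k:np.round(v,3) for k,v in st.items()})
E
```

```text
top 46.980222627806825 323.2967184362301 198.17087247929936 [ 2.1422715  -2.09033715  0.17750228] [0.08851625 0.55140396 0.91216903]
scene 46.821022542429105 314.7344219083413 204.9078960462212 [ 2.36094214 -0.70566076  0.27897841] [-0.38828778  0.36270127  0.82726242]
{'time_s': np.float64(0.1), 'q': array([-1.451,  0.478,  0.022,  1.556, -0.011,  1.109, -0.083]), 'dq': array([ 0.   , -0.001,  0.   , -0.002, -0.001, -0.001,  0.002]), 'tau': array([ 4.0000e-03, -5.9776e+01,  1.6130e+00, -2.8196e+01,  1.3000e-02,
        5.0000e-03, -0.0000e+00]), 'eef_pos': array([0.152, 0.657, 0.404]), 'tool_rot': array([ 0.114,  0.994, -0.001, -0.   ]), 'contact_force': array([0.301, 0.076, 0.427]), 'torque': array([-0.003,  0.05 , -0.027]), 'gripper_force': np.float64(0.0), 'opening': np.float64(0.998)}
```

View pics/top0.png

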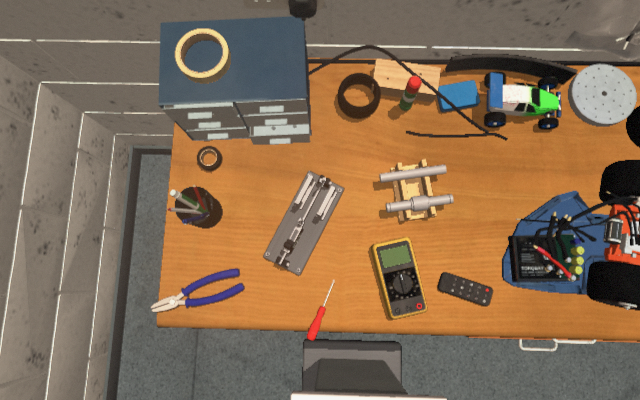

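View pics/scene0.png

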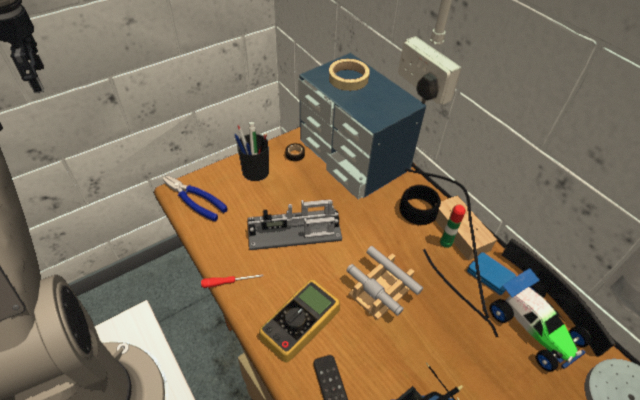

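The top view shows the axle (thick middle) at about (420,204), the plain bar at (413,173) and the stand centred near (304,222). Its rails and fixed jaw are at the upper right, near (325,190), and the thumb piece is near (287,245). The scene view agrees.

```bash
python3 - <<'E'
from h import *
def L(n): return dict(np.load('/tmp/'+n+'.npz'))
def fit(P):
    c=P[:,:2].mean(0);u,s,v=np.linalg.svd(P[:,:2]-c);d=v[0];t=(P[:,:2]-c)@d
    lo,hi=np.percentile(t,[1,99]);return np.round(c+d*(lo+hi)/2,4),round(np.degrees(np.arctan2(d[1],d[0])),2),round(hi-lo,4)
for n,boxes in [('top',{'axle':(380,188,460,220),'blank':(375,160,450,185),'stand':(258,165,350,280)}),('scene',{'axle':(345,262,405,318),'blank':(362,243,425,295),'stand':(240,195,350,255)})]:
    s=L(n);W=world(s);I=s['image'].astype(int);
    for k,(a,b,c,d) in boxes.items():
        w=W[b:d,a:c].reshape(-1,3);im=I[b:d,a:c].reshape(-1,3)
        sat=im.max(1)-im.min(1)
        if k=='stand': m=(w[:,2]>0.006)&(w[:,2]<0.11)&(sat<40)
        else: m=(w[:,2]>0.04)&(w[:,2]<0.08)&(sat<35)
        p=w[m];print(n,k,m.sum(),fit(p),np.round(np.percentile(p[:,2],[5,50,98]),4))
        if k=='stand':
            base=p[p[:,2]<0.02];
            r=cv2.minAreaRect((base[:,:2]*1000).astype(np.float32));print('base',r,np.median(base[:,2]))
            c0=np.array(r[0])/1000
            hi=p[p[:,2]>0.03]
            # principal long axis
            print('hi',fit(hi)); 
            for h0 in (0.058,0.075,0.085):
                q=p[(p[:,2]>h0)];print(h0,len(q),np.round(q.mean(0),4) if len(q) else '')
E
```

```text
top axle 667 (array([ 0.5432, -0.0969]), np.float64(-80.47), np.float64(0.1349)) [0.049  0.0543 0.0622]
top blank 536 (array([ 0.6067, -0.0841]), np.float64(-80.26), np.float64(0.1357)) [0.0489 0.0533 0.0575]
top stand 3951 (array([0.5022, 0.1428]), np.float64(153.83), np.float64(0.2061)) [0.0104 0.0141 0.0763]
base ((503.80584716796875, 144.2374725341797), (88.4966812133789, 211.70751953125), 64.32179260253906) 0.013132835393400719
hi (array([0.5024, 0.1427]), np.float64(155.02), np.float64(0.2011))
0.058 543 [0.526  0.1323 0.0675]
0.075 83 [0.4901 0.1495 0.0848]
0.085 29 [0.5352 0.1281 0.0938]
scene axle 906 (array([ 0.5559, -0.099 ]), np.float64(-85.08), np.float64(0.1332)) [0.0452 0.0534 0.0614]
scene blank 850 (array([ 0.5877, -0.0994]), np.float64(-53.28), np.float64(0.121)) [0.0455 0.0536 0.0614]
scene stand 3129 (array([0.4972, 0.1332]), np.float64(154.37), np.float64(0.2049)) [0.0106 0.0201 0.0771]
base ((502.296142578125, 143.68621826171875), (89.8213119506836, 212.0845184326172), 64.23989868164062) 0.013439775966655985
hi (array([0.5008, 0.1409]), np.float64(153.87), np.float64(0.2005))
0.058 499 [0.527  0.1287 0.0669]
0.075 73 [0.5152 0.1374 0.0838]
0.085 27 [0.5409 0.1252 0.0915]
```

Call:
send_rows(commands=[[1,[-4.9,-3.4,0],[0,0,1.28]],[1,[-9.8,-6.8,0],[0,0,2.56]],[1,[-14.7,-10.1,0],[0,0,3.84]],[1,[-19.6,-13.5,0],[0,0,5.12]],[1,[-24.5,-16.9,0],[0,0,6.4]]])

```text
time_s: 0.72
eef_pos: [0.3539, 0.4359, 0.4045]
tool_rot: [0.534, 0.845, -0.0, -0.0]
contact_force: [0.4, 0.9, -0.3]
opening: 1.0
gripper_force: 0.0
```

```bash
cat >> h.py <<'E'
def go(p,yaw,show=True):
    "shift (cm) and turn (8deg units) to TCP p with tool x at yaw deg, tool down"
    st=ctrl.get_state();T=R.from_quat(st['tool_rot'])
    y=np.radians(yaw);X=np.array([np.cos(y),np.sin(y),0]);Z=np.array([0,0,-1.])
    G=R.from_matrix(np.stack([X,np.cross(Z,X),Z],1))
    d=T.inv().apply(np.array(p)-st['eef_pos'])*100;w=np.degrees((T.inv()*G).as_rotvec())/8
    print('at',np.round(st['eef_pos'],4),'t',st['time_s'],'shift',np.round(d,2),'turn',np.round(w,3),'F',np.round(st['contact_force'],1),'open',np.round(st['opening'],3));return d,w
E
python3 -c "
from h import *
go([0.49,0.15,0.36],64.3)"
```

```text
at [0.3539 0.4359 0.4045] t 0.725 shift [-3.166e+01  2.000e-02  4.460e+00] turn [-2.000e-03  1.000e-03  6.389e+00] F [ 0.4  0.9 -0.3] open 1.0
```

Call:
send_rows(commands=[[0.55,[-6.1,0,0.6],[0,0,1.28]],[0.55,[-12.2,0,1.2],[0,0,2.56]],[0.55,[-18.3,0,1.8],[0,0,3.84]],[0.55,[-24.4,0,2.4],[0,0,5.12]],[0.55,[-30.5,0,3],[0,0,6.4]]])

```text
time_s: 1.35
eef_pos: [0.4858, 0.1611, 0.3745]
tool_rot: [0.847, 0.532, 0.0, -0.0]
contact_force: [1.3, 0.2, -0.4]
opening: 0.55
gripper_force: 0.0
```

```bash
python3 -c "
from h import *
s=snap('wrist','w1.png');M=R.from_rotvec(np.ravel(s['rvec'])).as_matrix();print(s['fov_y'],-M.T@np.ravel(s['tvec']),M[2])
go([0.49,0.15,0.36],64.3)"
```

```text
65.18725731910705 [0.52341808 0.23692317 0.34396071] [-0.14158975 -0.29546024 -0.94480453]
at [0.4882 0.1527 0.3744] t 1.4 shift [-0.16  0.28  1.44] turn [ 0.024  0.02  -0.132] F [ 2.5 -6.6 -0.4] open 0.549
```

View pics/w1.png

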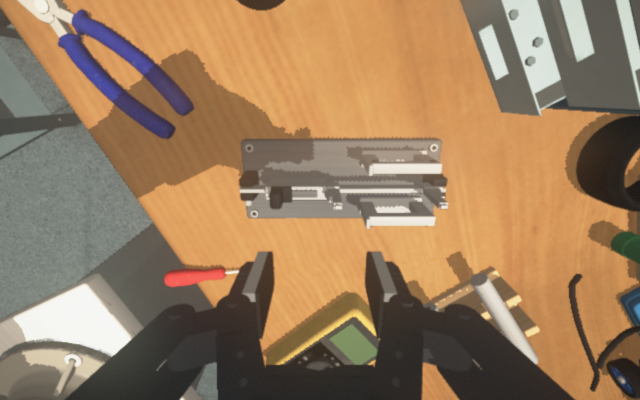

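The wrist view shows the stand level in the picture: fixed jaw at about (443,188), rails at (400,167) and (400,213), moving jaw at (336,195), thumb piece at (280,196).

```bash
python3 - <<'E'
from h import *
s=snap('wrist');W=world(s);I=s['image'].astype(int)
yv,xv=np.mgrid[0:400,0:640]
sat=I.max(2)-I.min(2)
m=(xv>225)&(xv<465)&(yv>115)&(yv<245)&(W[...,2]>0.006)&(W[...,2]<0.11)
b=m&(W[...,2]<0.02)
p=W[b];r=cv2.minAreaRect((p[:,:2]*1000).astype(np.float32));print(r,np.median(p[:,2]))
c=np.array(r[0])/1000;a=[x for x in (r[2],r[2]-90,r[2]+90) if 45<x<85][0]
print('yaw',a)
ex=np.array([np.cos(np.radians(a)),np.sin(np.radians(a))]);ey=np.array([-ex[1],ex[0]])
S=np.stack([(W[...,:2]-c)@ex,(W[...,:2]-c)@ey,W[...,2]],-1)*1000
for n,k in {'rails':m&(S[...,2]>61)&(S[...,2]<68)&(abs(S[...,0])>20),'jaws':m&(S[...,2]>88),'thumb':m&(S[...,2]>74)&(S[...,2]<84)&(S[...,1]>20)}.items():
    q=S[k];
    if n=='jaws':
        for nm,qq in (('fixed',q[q[:,1]<-50]),('mov',q[q[:,1]>-50])): print(nm,len(qq),np.round(np.percentile(qq,[3,50,97],axis=0),1).tolist())
    elif n=='rails':
        for sg in (1,-1):
            qq=q[q[:,0]*sg>0];print(n,sg,len(qq),np.round(np.percentile(qq,[3,50,97],axis=0),1).tolist())
    else: print(n,len(q),np.round(np.percentile(q,[3,50,97],axis=0),1).tolist())
print('railspot',c+ey*-.051, 'c',c)
E
```

```text
((504.3896179199219, 143.34048461914062), (90.016845703125, 214.2548065185547), 64.5756607055664) 0.012404034880846416
yaw 64.5756607055664
rails 1 811 [[21.3, -86.3, 61.8], [26.5, -57.4, 64.2], [30.9, -26.6, 65.6]]
rails -1 703 [[-30.4, -86.6, 62.0], [-25.3, -56.1, 64.3], [-21.0, -25.2, 65.6]]
fixed 83 [[-2.0, -86.7, 88.3], [1.3, -81.6, 92.6], [3.1, -78.9, 96.1]]
mov 76 [[-2.7, 3.9, 88.7], [1.2, 7.5, 92.7], [3.0, 11.5, 96.4]]
thumb 216 [[-6.6, 57.7, 75.2], [1.3, 62.2, 79.7], [8.0, 68.0, 81.3]]
railspot [0.55045042 0.12144522] c [0.50438962 0.14334048]
```

```bash
python3 -c "
from h import *
go([0.534,-0.044,0.30],99.5)"
```

```text
at [0.4871 0.156  0.3744] t 1.45 shift [-15.84  13.04   7.51] turn [ 0.007  0.022 -4.47 ] F [-0.8 -0.4  0.9] open 0.55
```

Call:
send_rows(commands=[[0.55,[-4,3.2,1.9],[0,0,-1.1]],[0.55,[-8,6.5,3.8],[0,0,-2.2]],[0.55,[-12,9.8,5.6],[0,0,-3.3]],[0.55,[-15.8,13,7.5],[0,0,-4.45]],[0.55,[-15.8,13,7.5],[0,0,-4.45]]])

```text
time_s: 2.08
eef_pos: [0.5344, -0.0403, 0.2985]
tool_rot: [0.644, 0.765, -0.002, -0.0]
contact_force: [-0.1, 0.5, 0.2]
opening: 0.546
gripper_force: 0.0
```

```bash
python3 - <<'E'
from h import *
s=snap('wrist','w2.png');W=world(s);I=s['image'].astype(int);sat=I.max(2)-I.min(2)
go([0.534,-0.044,0.199],99.5)
m=(W[...,2]>0.045)&(W[...,2]<0.085)&(abs(W[...,0]-.575)<.08)&(abs(W[...,1]+.09)<.09)&(sat<40)
n,lab,stt,cen=cv2.connectedComponentsWithStats(m.astype(np.uint8))
for i in range(1,n):
    if stt[i,4]<300: continue
    P=W[lab==i];c=P[:,:2].mean(0);d=np.linalg.svd(P[:,:2]-c)[2] if len(P)<4000 else np.linalg.eigh(np.cov(P[:,:2].T))[1].T[::-1]
    d=d[0]*np.sign(d[0][1]);t=(P[:,:2]-c)@d;nrm=np.array([-d[1],d[0]]);u=(P[:,:2]-c)@nrm
    lo,hi=np.percentile(t,[.5,99.5]);lu,hu=np.percentile(u,[1,99])
    hiP=P[P[:,2]>0.0565];print(stt[i],'mid',np.round(c+d*(lo+hi)/2+nrm*(lu+hu)/2*0,4),'yaw',np.degrees(np.arctan2(d[1],d[0])),'len',hi-lo,'wid',hu-lu,'ztop',np.percentile(P[:,2],[50,99]),'seat',len(hiP),hiP.mean(0) if len(hiP) else '')
E
```

```text
at [ 0.5346 -0.0375  0.2989] t 2.125 shift [-0.63 -0.15  9.99] turn [-0.014  0.002  0.048] F [ 0.3 -0.2 -0.1] open 0.545
[ 389  192   31   98 1975] mid [ 0.603  -0.0547] yaw 102.70670188651339 len 0.07743816050109789 wid 0.01861795474270768 ztop [0.05287997 0.05513286] seat 0 
[ 301  195   39  156 4124] mid [ 0.5453 -0.0975] yaw 99.78306318557259 len 0.13695281742515789 wid 0.028582688984351276 ztop [0.05357541 0.06065013] seat 874 [ 0.54554583 -0.09754066  0.0589445 ]
```

View pics/w2.png

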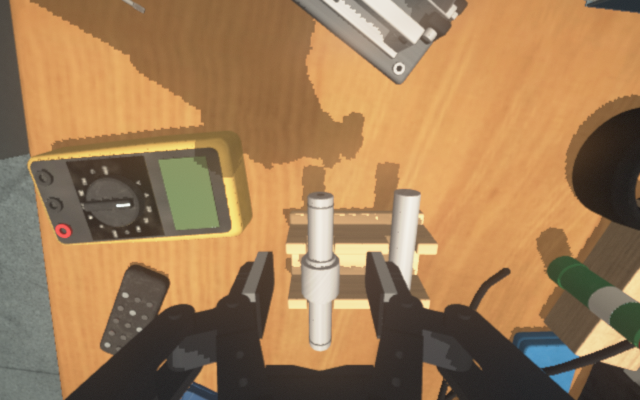

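The axle lies at about (320,272) with its near end at (320,197). The blank is at (403,240). The grip spot is clear, and the depth gives a centre of (0.545, -0.097), yaw 99.7° and a bare top at 54 mm, as expected.

Call:
send_rows(commands=[[0.55,[-0.6,0,3.5],[0,0,0.05]],[0.55,[-0.6,0,6],[0,0,0.05]],[0.55,[-0.6,0,6],[0,0,0.05]],[0.55,[-0.6,0,6],[0,0,0.05]]])

```text
time_s: 2.62
eef_pos: [0.5364, -0.0404, 0.2406]
tool_rot: [0.644, 0.765, 0.001, 0.0]
contact_force: [0.6, -0.3, 0.7]
opening: 0.55
gripper_force: 0.0
```

```bash
python3 -c "
from h import *
go([0.536,-0.044,0.201],99.7)"
```

```text
at [ 0.5364 -0.0404  0.2406] t 2.625 shift [-0.35 -0.11  3.96] turn [ 0.008 -0.002  0.016] F [ 0.6 -0.3  0.7] open 0.55
```

Call:
send_rows(commands=[[0.55,[-0.35,-0.1,2],[0,0,0]],[0.55,[-0.35,-0.1,3.95],[0,0,0]],[0.55,[-0.35,-0.1,3.95],[0,0,0]]])

```text
time_s: 3.0
eef_pos: [0.5356, -0.0446, 0.2004]
tool_rot: [0.644, 0.765, -0.0, -0.0]
contact_force: [-0.5, -0.7, -0.2]
opening: 0.55
gripper_force: 0.0
```

Call:
send_rows(commands=[[0,[0,0,0],[0,0,0]],[0,[0,0,0],[0,0,0]],[0,[0,0,0],[0,0,0]],[0,[0,0,0],[0,0,0]],[0,[0,0,0],[0,0,0]]], squeeze=80)

```text
time_s: 3.62
eef_pos: [0.5361, -0.045, 0.2013]
tool_rot: [0.644, 0.765, 0.001, 0.001]
contact_force: [-1.9, 0.7, 6.3]
opening: 0.209
gripper_force: 77.9
```

Call:
send_rows(commands=[[0,[0,0,-1],[0,0,0]],[0,[0,0,-3],[0,0,0]],[0,[0,0,-6],[0,0,0]],[0,[0,0,-9],[0,0,0]],[0,[0,0,-9],[0,0,0]]])

```text
time_s: 4.25
eef_pos: [0.5363, -0.0454, 0.2925]
tool_rot: [0.645, 0.765, 0.002, 0.002]
contact_force: [0.1, 0.6, -2.8]
opening: 0.204
gripper_force: 78.2
```

```bash
cat >> h.py <<'E'
def axle(s,yaw,zmax=0.26,zmin=0.09):
    "held axle: points near the tool; axis fit in 3D, end-corrected centre"
    st=ctrl.get_state();T=R.from_quat(st['tool_rot'])
    W=world(s);I=s['image'].astype(int);sat=I.max(2)-I.min(2)
    P=T.inv().apply(W.reshape(-1,3)-st['eef_pos']).reshape(W.shape)*1000
    m=(abs(P[...,1])<18)&(P[...,2]>115)&(P[...,2]<185)&(P[...,0]>-150)&(P[...,0]<60)&(sat<45)
    Q=P[m];print(len(Q))
    for a in range(-140,60,10):
        q=Q[(Q[:,0]>=a)&(Q[:,0]<a+10)]
        if len(q)>15: print(a+5,len(q),'y %.1f..%.1f'%tuple(np.percentile(q[:,1],[3,97])),'ztop %.1f'%np.percentile(q[:,2],3))
    print('x',np.percentile(Q[:,0],[.5,99.5]));sp=Q[Q[:,2]<np.percentile(Q[:,2],100)]
E
python3 - <<'E'
from h import *
s=snap('wrist','w3.png');axle(s,99.7)
go([0.536,-0.044,0.3],99.7)
E
```

```text
9059
-45 367 y -11.2..15.6 ztop 142.9
-35 1107 y -9.8..13.6 ztop 143.8
-25 643 y -6.8..10.7 ztop 145.9
-15 728 y -7.2..11.1 ztop 134.0
-5 1199 y -8.6..12.8 ztop 121.7
5 2123 y -17.1..16.2 ztop 126.5
15 2892 y -16.8..17.1 ztop 115.9
x [-40.9995044   15.26111407]
at [ 0.5356 -0.0451  0.2911] t 4.3 shift [ 0.1   0.06 -0.89] turn [ 0.014 -0.001  0.006] F [ 0.4 -0.1 -2.8] open 0.207
```

View pics/w3.png

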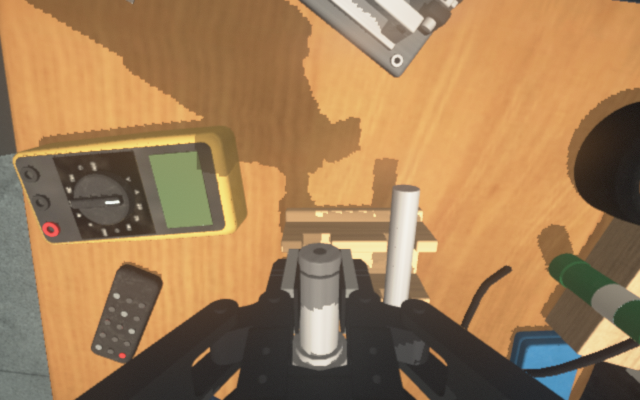

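The axle is held square between the pads: end face at about (320,252), seat starting near (320,350). The blank is still in the rack.

```bash
python3 -c "
from h import *
go([0.5733,0.1697,0.295],64.6)"
```

```text
at [ 0.5356 -0.0451  0.2911] t 4.3 shift [20.53  7.35 -0.38] turn [ 0.013 -0.005  4.394] F [ 0.4 -0.1 -2.8] open 0.207
```

Call:
send_rows(commands=[[0,[4.1,1.5,-0.3],[0,0,0.9]],[0,[8.2,2.9,-0.4],[0,0,1.8]],[0,[12.3,4.4,-0.4],[0,0,2.7]],[0,[16.4,5.9,-0.4],[0,0,3.55]],[0,[20.5,7.3,-0.4],[0,0,4.4]]])

```text
time_s: 4.92
eef_pos: [0.5723, 0.1706, 0.2927]
tool_rot: [0.847, 0.532, -0.001, -0.0]
contact_force: [1.1, -0.5, -2.7]
opening: 0.204
gripper_force: 78.1
```

Call:
send_rows(commands=[[0,[0,0,0],[0,0,0]],[0,[0,0,0],[0,0,0]]])

```text
time_s: 5.18
eef_pos: [0.5722, 0.1688, 0.293]
tool_rot: [0.845, 0.534, -0.001, 0.0]
contact_force: [-0.7, -0.4, -1.4]
opening: 0.2
gripper_force: 78.3
```

```bash
python3 - <<'E'
from h import *
go([0.5733,0.1697,0.245],64.6)
c=np.array([.5044,.1433]);a=np.radians(64.58);ex=np.array([np.cos(a),np.sin(a)]);ey=np.array([-ex[1],ex[0]])
for n in ('top','scene'):
    s=snap(n,n+'1.png');W=world(s);I=s['image'].astype(int);sat=I.max(2)-I.min(2)
    S=np.stack([(W[...,:2]-c)@ex,(W[...,:2]-c)@ey,W[...,2]],-1)*1000
    m=(abs(S[...,0])<80)&(abs(S[...,1]+51)<30)&(S[...,2]>112)&(S[...,2]<165)&(sat<45)
    Q=S[m]
    for b in range(-75,80,10):
        q=Q[(Q[:,0]>=b)&(Q[:,0]<b+10)]
        if len(q)>5: print(n,b+5,len(q),'y %.1f..%.1f'%tuple(np.percentile(q[:,1],[3,97])),'z %.1f..%.1f'%tuple(np.percentile(q[:,2],[3,97])))
    if len(Q): print('xmin',np.percentile(Q[:,0],1))
    ys,xs=np.nonzero(m);print(xs.min(),xs.max(),ys.min(),ys.max()) if len(xs) else 0
s=cv2.imread('pics/scene1.png');cv2.imwrite('pics/s1c.png',cv2.resize(s[110:270,200:420],None,fx=3,fy=3))
E
```

```text
at [0.5722 0.1688 0.293 ] t 5.175 shift [0.14 0.06 4.8 ] turn [-0.008  0.017 -0.001] F [-0.7 -0.4 -1.4] open 0.2
top -70 34 y -57.4..-40.6 z 138.9..147.4
top -60 49 y -57.0..-40.6 z 140.1..148.0
top -50 53 y -58.1..-40.7 z 135.7..146.4
top -40 53 y -58.3..-40.4 z 137.1..147.6
top -30 54 y -58.3..-40.1 z 137.2..147.9
top -20 79 y -61.7..-36.3 z 137.2..151.8
top -10 85 y -63.2..-34.6 z 139.9..153.6
top 0 88 y -63.0..-34.8 z 136.4..153.6
top 10 75 y -63.3..-34.8 z 139.3..153.0
top 20 53 y -58.8..-40.4 z 136.9..148.6
top 30 43 y -57.3..-42.1 z 139.1..147.4
xmin -70.32854635666105
296 347 177 210
scene -70 65 y -56.9..-40.4 z 128.4..146.8
scene -60 35 y -56.9..-39.8 z 138.9..146.7
scene -50 34 y -58.0..-41.0 z 140.7..147.6
scene -40 34 y -57.6..-40.3 z 138.3..146.8
scene -30 37 y -57.5..-40.1 z 136.5..147.4
scene -20 83 y -63.3..-35.5 z 132.9..153.0
scene -10 48 y -63.0..-36.3 z 141.8..153.5
scene 0 51 y -63.3..-35.3 z 143.0..153.2
scene 10 33 y -60.5..-36.6 z 146.5..153.5
scene 20 14 y -57.4..-41.7 z 140.6..147.8
scene 30 33 y -57.9..-41.3 z 137.8..147.2
scene 40 125 y -69.5..-30.4 z 126.4..163.6
scene 50 66 y -71.1..-26.5 z 130.3..163.3
scene 60 27 y -60.9..-44.0 z 143.0..161.9
xmin -72.52805910973349
301 326 162 219
```

View pics/s1c.png

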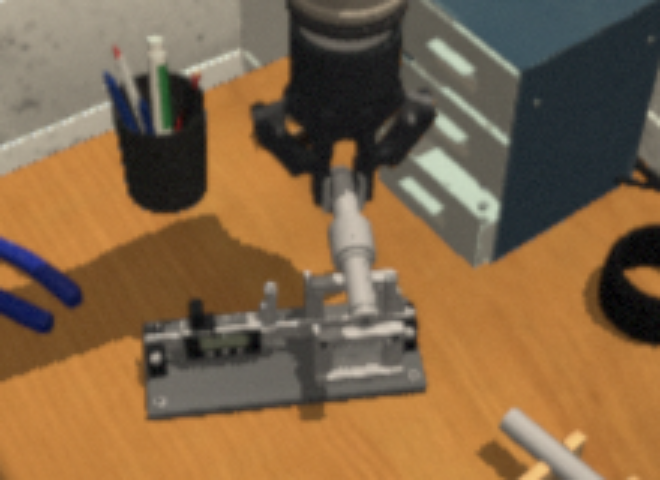

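The crop shows the axle held level above the rails, seat near (350,245) and clear of both jaws. It is centred at stand x ≈ -1 mm and y ≈ -49 mm, with its axis at 137.5 mm.

Call:
send_rows(commands=[[0,[0.1,0,2],[0,0,0]],[0,[0.1,0,4],[0,0,0]],[0,[0.1,0,5.5],[0,0,0]],[0,[0.1,0,6],[0,0,0]],[0,[0.1,0,6],[0,0,0]]])

```text
time_s: 5.9
eef_pos: [0.5733, 0.17, 0.2338]
tool_rot: [0.846, 0.534, -0.0, 0.0]
contact_force: [0.1, 0.4, -2.6]
opening: 0.208
gripper_force: 78.3
```

Call:
send_rows(commands=[[0,[0,0,0.1],[0,0,0]],[0,[0,0,0.2],[0,0,0]],[0,[0,0,0.2],[0,0,0]]])

```text
time_s: 6.28
eef_pos: [0.5734, 0.1702, 0.2325]
tool_rot: [0.845, 0.534, 0.0, 0.0]
contact_force: [0.5, -0.0, -1.4]
opening: 0.21
gripper_force: 78.3
```

Call:
send_rows(commands=[[0,[0,0,0.1],[0,0,0]],[0,[0,0,0.2],[0,0,0]],[0,[0,0,0.25],[0,0,0]],[0,[0,0,0.25],[0,0,0]]])

```text
time_s: 6.78
eef_pos: [0.5736, 0.1703, 0.231]
tool_rot: [0.846, 0.534, 0.001, -0.0]
contact_force: [-3.0, 1.2, 11.2]
opening: 0.205
gripper_force: 79.5
```

Call:
send_rows(commands=[[0,[0,0,-0.05],[0,0,0]],[0.26,[0,0,-0.05],[0,0,0]],[0.32,[0,0,-0.05],[0,0,0]],[0.5,[0,0,-0.05],[0,0,0]],[0.5,[0,0,-0.05],[0,0,0]]])

```text
time_s: 7.4
eef_pos: [0.5732, 0.1701, 0.23]
tool_rot: [0.846, 0.534, -0.0, 0.0]
contact_force: [-0.6, 0.1, 0.1]
opening: 0.498
gripper_force: 0.0
```

Call:
send_rows(commands=[[0.5,[0,0,-2],[0,0,0]],[0.5,[0,0,-5],[0,0,0]],[0.5,[0,0,-8],[0,0,0]],[0.5,[0,0,-8],[0,0,0]]])

```text
time_s: 7.9
eef_pos: [0.5744, 0.17, 0.3138]
tool_rot: [0.846, 0.534, 0.003, 0.0]
contact_force: [0.6, 0.0, 0.9]
opening: 0.503
gripper_force: 0.0
```

```bash
cat >> h.py <<'E'
def stand():
    c=np.array([.5044,.1433]);a=np.radians(64.58);ex=np.array([np.cos(a),np.sin(a)]);ey=np.array([-ex[1],ex[0]])
    for n in ('top','scene'):
        s=snap(n);W=world(s);I=s['image'].astype(int);sat=I.max(2)-I.min(2)
        S=np.stack([(W[...,:2]-c)@ex,(W[...,:2]-c)@ey,W[...,2]],-1)*1000
        m=(abs(S[...,0])<80)&(abs(S[...,1]+45)<34)&(S[...,2]>73)&(S[...,2]<100)&(sat<45)
        Q=S[m];r=[]
        for b in (-65,-55,-45,-5,35,45,55,65):
            q=Q[abs(Q[:,0]-b)<5]
            if len(q)>5: r.append([b]+list(np.percentile(q[:,1],[3,97]))+[np.percentile(q[:,2],97)])
        print(n,np.round(r,1).tolist())
        if len(Q): print('x',np.percentile(Q[:,0],[1,99]))
        for nm,k in (('mov',(S[...,2]>87)&(S[...,2]<99)&(abs(S[...,0])<6)&(S[...,1]>-45)&(S[...,1]<25)),('thumb',(S[...,2]>75)&(S[...,2]<84)&(abs(S[...,0])<12)&(S[...,1]>20)&(S[...,1]<90))):
            if k.sum(): print(nm,k.sum(),np.round(np.percentile(S[k],[3,50,97],axis=0)[:,1],1))
E
python3 -c "
from h import *
stand();go([.5733,.1697,.231],64.6)"
```

```text
top [[-65.0, -58.0, -41.7, 87.1], [-55.0, -57.4, -41.8, 86.5], [-45.0, -59.3, -40.6, 87.2], [-5.0, -78.1, -35.4, 93.0], [35.0, -59.1, -42.2, 86.3], [45.0, -58.7, -46.6, 86.4]]
x [-67.43472259  40.90532364]
mov 28 [-44.6   5.9  12.5]
scene [[-65.0, -57.4, -40.2, 85.4], [-55.0, -57.7, -39.4, 86.8], [-45.0, -58.3, -40.7, 86.6], [-5.0, -78.5, -35.5, 93.9], [35.0, -58.0, -42.4, 86.3], [45.0, -58.5, -42.2, 85.5], [55.0, -58.6, -42.0, 86.9], [65.0, -56.9, -42.5, 87.6]]
x [-69.50809252  65.74120783]
mov 28 [-44.4   6.4  12.8]
thumb 28 [59.6 64.6 68.9]
at [0.5732 0.1702 0.311 ] t 8.0 shift [-0.05  0.03  8.  ] turn [ 0.003 -0.008 -0.006] F [-0.6  0.   0. ] open 0.501
```

The axle rests square on the rails: y ≈ -50 mm, seat top about 91 mm. Next I close the fingers and go behind the thumb piece.

```bash
python3 -c "
from h import *
go([.4206,.1837,.30],64.6)"
```

```text
at [0.5732 0.1702 0.311 ] t 8.0 shift [ -5.34 -14.36   1.09] turn [ 0.003 -0.008 -0.006] F [-0.6  0.   0. ] open 0.501
```

Call:
send_rows(commands=[[0,[-1.8,-4.8,0],[0,0,0]],[0,[-3.6,-9.6,0],[0,0,0]],[0,[-5.3,-14.4,1],[0,0,0]],[0,[-5.3,-14.4,2.5],[0,0,0]],[0,[-5.3,-14.4,2.5],[0,0,0]]])

```text
time_s: 8.62
eef_pos: [0.4203, 0.1841, 0.2843]
tool_rot: [0.845, 0.534, -0.001, 0.0]
contact_force: [0.2, 0.5, -0.2]
opening: -0.004
gripper_force: 0.0
```

```bash
python3 -c "
from h import *
go([.4206,.1837,.2395],64.6)
s=snap('wrist','w4.png')"
```

```text
at [0.4203 0.1841 0.2843] t 8.625 shift [-0.02  0.05  4.48] turn [-0.004  0.013 -0.004] F [ 0.2  0.5 -0.2] open -0.004
```

View pics/w4.png

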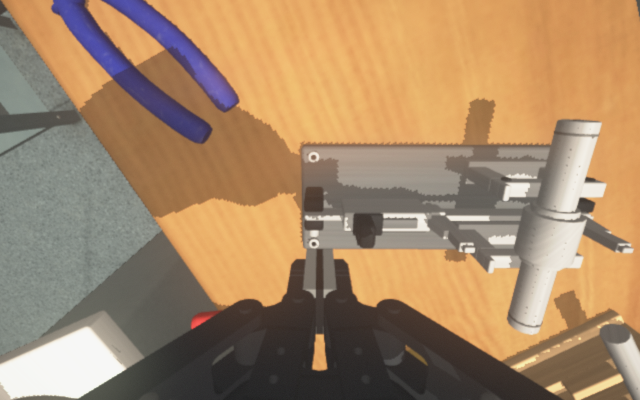

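The view shows the axle on the rails with its seat at (550,235) between the jaws. The shut fingers (320,280) stand behind the thumb piece (367,228), clear of it.

Call:
send_rows(commands=[[0,[0,0,2],[0,0,0]],[0,[0,0,3.5],[0,0,0]],[0,[0,0,4.4],[0,0,0]],[0,[0,0,4.4],[0,0,0]]])

```text
time_s: 9.18
eef_pos: [0.4206, 0.1839, 0.2407]
tool_rot: [0.846, 0.534, -0.001, 0.0]
contact_force: [0.2, 0.3, 0.1]
opening: 0.002
gripper_force: 0.0
```

Call:
send_rows(commands=[[0,[0,0.3,0],[0,0,0]],[0,[0,0.6,0],[0,0,0]],[0,[0,0.9,0],[0,0,0]],[0,[0,1.2,0],[0,0,0]],[0,[0,1.5,0],[0,0,0]]])

```text
time_s: 9.8
eef_pos: [0.434, 0.1778, 0.2413]
tool_rot: [0.845, 0.534, -0.0, -0.0]
contact_force: [-1.1, 1.1, 1.9]
opening: -0.001
gripper_force: 0.8
```

Call:
send_rows(commands=[[0,[0,0.5,0],[0,0,0]],[0,[0,1,0],[0,0,0]],[0,[0,1.5,0],[0,0,0]],[0,[0,2,0],[0,0,0]],[0,[0,2.5,0],[0,0,0]]])

```text
time_s: 10.42
eef_pos: [0.4569, 0.1668, 0.2412]
tool_rot: [0.846, 0.534, -0.0, -0.0]
contact_force: [-1.7, 1.0, 0.8]
opening: 0.001
gripper_force: 0.8
```

```bash
python3 -c "
from h import *
stand();go([.4206,.1837,.24],64.6)"
```

```text
top [[-65.0, -57.3, -41.9, 86.4], [-55.0, -57.5, -41.9, 87.9], [-45.0, -59.1, -40.6, 87.3], [-5.0, -78.3, -18.8, 94.3], [55.0, -59.4, -46.3, 87.0], [65.0, -59.4, -42.9, 85.7]]
x [-67.61164253  67.00670363]
mov 26 [-44.3 -38.7 -17.7]
scene [[-65.0, -57.3, -40.1, 85.8], [-55.0, -57.7, -39.6, 87.1], [-45.0, -58.3, -40.4, 87.5], [-5.0, -78.6, -18.0, 94.4], [35.0, -57.4, -42.5, 87.1], [45.0, -59.0, -42.1, 86.9], [55.0, -57.8, -41.9, 86.5], [65.0, -57.6, -42.8, 87.4]]
x [-69.13670543  65.00073589]
mov 26 [-44.7 -39.1 -18.3]
thumb 52 [30.7 40.1 63.2]
at [0.4572 0.1666 0.2413] t 10.525 shift [-0.03 -4.04  0.12] turn [ 0.006 -0.001 -0.012] F [-0.  -0.2  0.5] open -0.002
```

Call:
send_rows(commands=[[0,[0,0.3,0],[0,0,0]],[0,[0,0.6,0],[0,0,0]],[0,[0,0.9,0],[0,0,0]],[0,[0,1.2,0],[0,0,0]],[0,[0,1.5,0],[0,0,0]]])

```text
time_s: 11.15
eef_pos: [0.4699, 0.1606, 0.2411]
tool_rot: [0.845, 0.534, -0.0, -0.0]
contact_force: [-2.4, 1.1, 3.4]
opening: 0.0
gripper_force: 1.7
```

Call:
send_rows(commands=[[0,[0,0.1,0],[0,0,0]],[0,[0,0.2,0],[0,0,0]],[0,[0,0.3,0],[0,0,0]],[0,[0,0.4,0],[0,0,0]],[0,[0,0.4,0],[0,0,0]]])

```text
time_s: 11.78
eef_pos: [0.4737, 0.1587, 0.2412]
tool_rot: [0.846, 0.534, -0.0, 0.0]
contact_force: [-3.1, 0.6, 0.7]
opening: -0.002
gripper_force: 1.6
```

```bash
python3 -c "
from h import *
stand();go([.4206,.1837,.24],64.6)"
```

```text
top [[-65.0, -64.0, -48.9, 87.8], [-55.0, -64.2, -49.0, 87.6], [-45.0, -65.0, -47.9, 86.7], [-5.0, -78.1, -42.8, 93.5]]
x [-68.30855429  10.61221459]
scene [[-65.0, -64.1, -47.0, 87.3], [-55.0, -64.2, -46.8, 87.2], [-45.0, -65.5, -47.1, 86.7], [-5.0, -78.3, -31.8, 93.0], [35.0, -64.8, -49.4, 87.1], [45.0, -65.3, -49.1, 86.8], [55.0, -64.7, -50.0, 86.8], [65.0, -65.9, -49.5, 87.3]]
x [-69.35193247  65.77239447]
mov 20 [-40.8 -36.1  24.2]
thumb 28 [20.2 31.8 46.7]
at [0.4737 0.1588 0.2412] t 11.875 shift [-0.03 -5.86  0.12] turn [-0.     0.001 -0.007] F [-3.4  1.1  1. ] open -0.0
```

Call:
send_rows(commands=[[0,[0,0.1,0],[0,0,0]],[0,[0,0.2,0],[0,0,0]],[0,[0,0.3,0],[0,0,0]],[0,[0,0.4,0],[0,0,0]],[0,[0,0.5,0],[0,0,0]]])

```text
time_s: 12.5
eef_pos: [0.4783, 0.1566, 0.2412]
tool_rot: [0.846, 0.534, -0.0, -0.0]
contact_force: [-4.2, 0.8, 0.8]
opening: 0.004
gripper_force: 1.9
```

Call:
send_rows(commands=[[0,[0,0.1,0],[0,0,0]],[0,[0,0.2,0],[0,0,0]],[0,[0,0.3,0],[0,0,0]],[0,[0,0.3,0],[0,0,0]]])

```text
time_s: 13.0
eef_pos: [0.4806, 0.1555, 0.2411]
tool_rot: [0.845, 0.534, -0.0, -0.0]
contact_force: [-5.6, 2.4, 4.0]
opening: 0.005
gripper_force: 2.9
```

```bash
python3 -c "
from h import *
stand();go([.4206,.1837,.24],64.6)"
```

```text
top [[-65.0, -68.7, -53.4, 85.5], [-55.0, -68.7, -52.8, 86.9], [-45.0, -69.5, -52.5, 86.8], [-5.0, -78.6, -48.0, 94.8]]
x [-67.76401632   6.25935398]
scene [[-65.0, -68.7, -51.1, 86.4], [-55.0, -68.6, -51.2, 87.5], [-45.0, -69.4, -51.8, 86.8], [-5.0, -78.4, -36.2, 95.6], [35.0, -68.7, -52.9, 87.2], [45.0, -69.9, -53.5, 87.7], [55.0, -69.2, -53.3, 87.1], [65.0, -69.3, -53.9, 86.1]]
x [-69.28544703  63.50083506]
mov 20 [-43.8 -38.6  19.5]
thumb 23 [20.3 29.5 38.7]
at [0.4806 0.1555 0.2411] t 13.1 shift [-0.03 -6.63  0.12] turn [-0.008  0.002 -0.005] F [-5.7  1.7  3.4] open 0.002
```

Call:
send_rows(commands=[[0,[0,0.1,0],[0,0,0]],[0,[0,0.2,0],[0,0,0]],[0,[0,0.2,0],[0,0,0]],[0,[0,0.2,0],[0,0,0]]])

```text
time_s: 13.6
eef_pos: [0.4821, 0.1548, 0.2411]
tool_rot: [0.845, 0.534, -0.001, -0.001]
contact_force: [-7.0, 2.6, 4.5]
opening: -0.0
gripper_force: 3.5
```

```bash
python3 -c "
from h import *
stand();go([.4206,.1837,.24],64.6)"
```

```text
top [[-65.0, -68.7, -53.5, 87.5], [-55.0, -68.4, -52.7, 87.3], [-45.0, -69.5, -52.7, 88.1], [-5.0, -78.5, -48.7, 94.5]]
x [-68.51991411   3.57150121]
scene [[-65.0, -68.9, -51.2, 86.9], [-55.0, -68.4, -51.1, 87.9], [-45.0, -69.3, -51.6, 87.2], [-5.0, -78.4, -37.0, 95.6], [35.0, -68.8, -53.9, 86.9], [45.0, -70.1, -53.5, 86.1], [55.0, -69.3, -53.2, 86.6], [65.0, -69.7, -54.3, 85.6]]
x [-69.3142132   65.74991959]
mov 24 [-43.4 -38.4  17.6]
thumb 22 [20.6 29.4 38.5]
at [0.4821 0.1548 0.2411] t 13.7 shift [-0.03 -6.79  0.12] turn [-0.014  0.004 -0.003] F [-7.   2.2  3.8] open -0.0
```

```bash
python3 -c "
from h import *
s=snap('wrist','w5.png');i=cv2.imread('pics/w5.png');cv2.imwrite('pics/w5c.png',cv2.resize(i[100:290,340:640],None,fx=2.6,fy=2.6,interpolation=cv2.INTER_CUBIC))"
```

```text
(no output)
```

View pics/w5c.png

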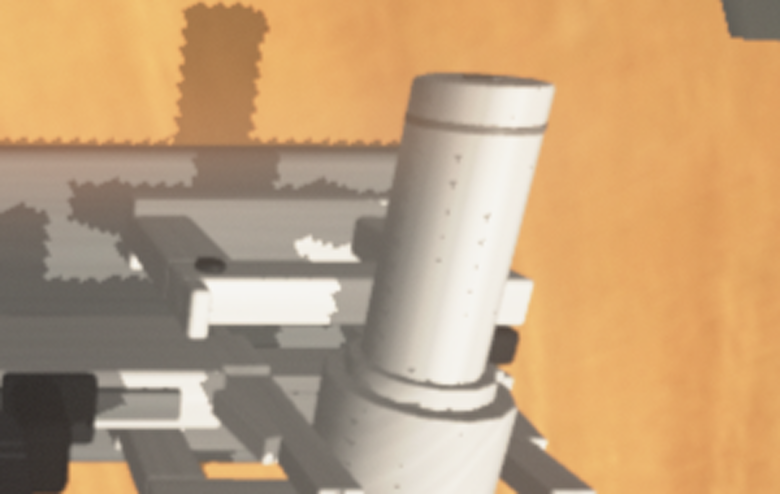

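The crop shows the seat at (420,450) touching the moving jaw on its left (320,450) and the fixed jaw on its right (540,450). I hold the press briefly, then back off.

Call:
send_rows(commands=[[0,[0,0.05,0],[0,0,0]],[0,[0,0.05,0],[0,0,0]],[0,[0,0.05,0],[0,0,0]],[0,[0,0.05,0],[0,0,0]],[0,[0,0.05,0],[0,0,0]]])

```text
time_s: 14.38
eef_pos: [0.4825, 0.1547, 0.2411]
tool_rot: [0.845, 0.534, -0.001, -0.001]
contact_force: [-7.4, 2.1, 4.7]
opening: -0.003
gripper_force: 3.7
```

Call:
send_rows(commands=[[0,[0,-0.3,0],[0,0,0]],[0,[0,-0.6,0],[0,0,0]],[0,[0,-0.9,0],[0,0,0]],[0,[0,-1.4,0],[0,0,0]],[0,[0,-2,0],[0,0,0]]])

```text
time_s: 15.0
eef_pos: [0.4655, 0.163, 0.2415]
tool_rot: [0.846, 0.534, 0.001, 0.0]
contact_force: [0.3, -0.1, 0.3]
opening: 0.004
gripper_force: 0.0
```

Call:
send_rows(commands=[[0,[0,0,-3],[0,0,0]],[0,[0,0,-7],[0,0,0]],[0,[0,-3,-10],[0,0,0]],[0,[0,-3,-10],[0,0,0]],[0,[0,-3,-10],[0,0,0]]])

```text
time_s: 15.62
eef_pos: [0.438, 0.1758, 0.3409]
tool_rot: [0.845, 0.534, 0.0, -0.0]
contact_force: [0.4, 0.6, 0.4]
opening: 0.006
gripper_force: 0.0
```

```bash
python3 -c "
from h import *
stand();go([.4206,.1837,.24],64.6)
c=np.array([.5044,.1433]);a=np.radians(64.58);ex=np.array([np.cos(a),np.sin(a)]);ey=np.array([-ex[1],ex[0]])
s=snap('wrist','w6.png');W=world(s);S=np.stack([(W[...,:2]-c)@ex,(W[...,:2]-c)@ey,W[...,2]],-1)*1000
for z0,z1 in((91.5,98),(75,83)):
  k=(S[...,2]>z0)&(S[...,2]<z1)&(abs(S[...,0])<4)&(abs(S[...,1])<100);print(np.histogram(S[k][:,1],np.arange(-95,60,4)))
i=cv2.imread('pics/w6.png');cv2.imwrite('pics/w6c.png',i)"
```

```text
top [[-65.0, -68.7, -53.2, 86.0], [-55.0, -68.5, -52.7, 88.0], [-45.0, -69.5, -52.5, 86.8], [-5.0, -78.1, -38.2, 96.0], [35.0, -70.3, -53.8, 87.4], [45.0, -70.4, -54.7, 86.8], [55.0, -70.0, -54.4, 86.9], [65.0, -70.7, -54.8, 86.0]]
x [-67.57854231  66.63568757]
mov 12 [-44.5 -41.3 -38.6]
scene [[-65.0, -69.0, -51.3, 86.4], [-55.0, -68.6, -50.7, 88.0], [-45.0, -69.5, -51.6, 86.7], [-5.0, -78.5, -38.0, 93.0], [35.0, -69.2, -52.8, 85.9], [45.0, -70.0, -53.4, 87.8], [55.0, -70.0, -53.1, 86.8], [65.0, -68.8, -54.3, 86.6]]
x [-68.96856395  65.08008659]
mov 15 [-44.8 -40.5 -37.9]
at [0.4382 0.1754 0.3404] t 15.725 shift [ 0.   -1.95 10.04] turn [-0.     0.009 -0.011] F [ 0.2 -0.3 -0.1] open 0.001
(array([ 0,  0, 23, 55,  8,  0,  0,  0,  2,  0,  0,  0, 35, 55,  1,  0,  0,
        0,  0,  0,  0,  0,  0,  0,  0,  0,  0,  0,  0,  0,  0,  0,  0,  0,
        0,  0,  0,  0]), array([-95, -91, -87, -83, -79, -75, -71, -67, -63, -59, -55, -51, -47,
       -43, -39, -35, -31, -27, -23, -19, -15, -11,  -7,  -3,   1,   5,
         9,  13,  17,  21,  25,  29,  33,  37,  41,  45,  49,  53,  57]))
(array([ 0,  4, 19, 24, 12,  0,  0,  0,  0,  0,  1, 25, 17, 37, 29,  0,  0,
        0,  0,  0,  0,  0,  0,  0,  0, 20, 49, 56, 11,  0,  0,  0,  0,  0,
        0,  0,  0,  0]), array([-95, -91, -87, -83, -79, -75, -71, -67, -63, -59, -55, -51, -47,
       -43, -39, -35, -31, -27, -23, -19, -15, -11,  -7,  -3,   1,   5,
         9,  13,  17,  21,  25,  29,  33,  37,  41,  45,  49,  53,  57]))
```

View pics/w6c.png

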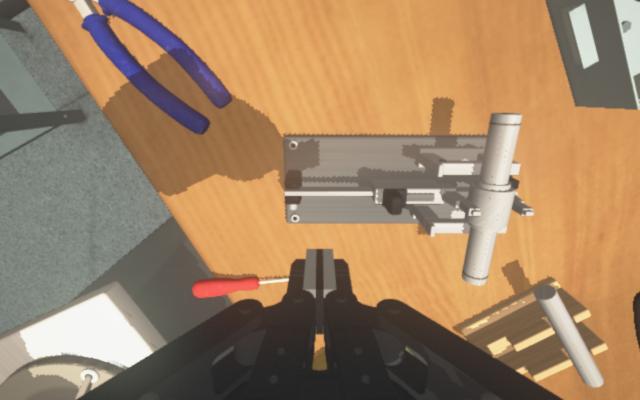

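The seat (490,195) sits between the two jaws, which measure about 32 mm apart. The blank is still in the rack and the fingers are clear, so I'm handing in.

```bash
python3 -c "
from h import *
print(ctrl.job_done())"
```

```text
the job is handed in; nothing more can be done
None
```

The job is handed in at about 16 s of the 56 s, with no verdict shown yet: the axle lies square on the rails, let go of, with the caliper closed on its thick middle at about 32 mm (measured from the images); it was pressed at about 7.5 N, thumb piece about 6 mm in. The plain bar is still in the rack, and I did not touch the meter or the tape roll.

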